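# Index the tub-filling table one station, seat it on its bolt and clamp it

## Task

Push the dial of the filling table anticlockwise to its next click so that the next tub comes under the nozzle, and no further. Then draw it gently back until it bears solidly on the index bolt, hold it there for a moment with a steady pull of about 10 N (past 16 N the bolt suffers), let go and swing the clamp lever with the red knob fully closed. Keep the tubs standing in their nests and leave the other things on the bench alone.

Things in the scene. Friction and masses are not known exactly. Their poses are not given: they have to be found in the camera images.
- dial (a joint): angle of the round white dial of the filling table, rad, about the upright axis through dial_centre; 0 at the start, grows anticlockwise seen from above (working direction); one station is 1.047. The dial is 300 mm across, its top 70 mm above the bench. It turns with a steady friction of 2 to 3 N at the pegs and stays where it is left. At the start it stands slack, 1 to 20 mm (at the rim) ahead of the bolt.
- stop_dog (a point): outer end, at the rim, of the square back face of the steel dog that will next bear on the bolt; turns with the dial. Six dogs show under the dial's rim, each with a ramp in front: over the last 40 mm before the click the dial resists, rising to about 10 N at the pegs, until the bolt drops in behind. It then turns freely forwards, but backwards only until the back face bears solidly on the bolt.
- bolt (a joint): lift of the spring index bolt, m: brass-nosed plunger, red pull knob, small dark bracket at the rim on the filling table's right. 0 = in; about 0.008 = lifted by a ramp, just before the click. The bracket is set by hand in a slot, so the bearing point varies: anywhere from 0.92 to 1.04 rad of dial, to be found by feel. About 10 N between dog and bolt is right, over 16 N strains it.
- clamp_lever (a joint): angle of the clamp lever with the upright red knob, near the right front corner of the filling table, rad: 0 = open (start), 1.4 = closed, at its end stop; it closes anticlockwise seen from above, jams a steel cam on the dial's rim near the end of its swing and stays where it is left. It takes 3 to 8 N at the knob, most near the end.
- dial_centre (a point): fixed point on the dial's axis at the dial's top face (70 mm above the bench); its x and y axes are those of the filling table. At the start the six nests (each of three steel pins 14 mm high, on a circle of 100 mm radius) lie at 0, 60, 120 .. degrees from x and the six pegs at 30, 90, 150 .. degrees, anticlockwise.
- peg0 (a point): push peg 0, at 30 degrees on the dial at the start: black upright round peg 12 mm in diameter, 138 mm from the dial's axis, standing 50 mm above the dial; this point is its top centre (120 mm above the bench). Nearest tubs leave at least 30 mm free beside it along the rim.
- peg1 (a point): push peg 1, at 90 degrees on the dial at the start: black upright round peg 12 mm in diameter, 138 mm from the dial's axis, standing 50 mm above the dial; this point is its top centre (120 mm above the bench). Nearest tubs leave at least 30 mm free beside it along the rim.
- peg2 (a point): push peg 2, at 150 degrees on the dial at the start: black upright round peg 12 mm in diameter, 138 mm from the dial's axis, standing 50 mm above the dial; this point is its top centre (120 mm above the bench). Nearest tubs leave at least 30 mm free beside it along the rim.
- peg3 (a point): push peg 3, at 210 degrees on the dial at the start: black upright round peg 12 mm in diameter, 138 mm from the dial's axis, standing 50 mm above the dial; this point is its top centre (120 mm above the bench). Nearest tubs leave at least 30 mm free beside it along the rim.
- peg4 (a point): push peg 4, at 270 degrees on the dial at the start: black upright round peg 12 mm in diameter, 138 mm from the dial's axis, standing 50 mm above the dial; this point is its top centre (120 mm above the bench). Nearest tubs leave at least 30 mm free beside it along the rim.
- peg5 (a point): push peg 5, at 330 degrees on the dial at the start: black upright round peg 12 mm in diameter, 138 mm from the dial's axis, standing 50 mm above the dial; this point is its top centre (120 mm above the bench). Nearest tubs leave at least 30 mm free beside it along the rim.
- next_nest (a point): centre of the nest whose tub is to come under the nozzle next, at the dial's top face; it turns with the dial.
- nozzle (a point): lower mouth of the steel dosing nozzle, fixed, 152 mm above the bench, over the filling station; the hopper above it reaches to 340 mm, its column (300 mm high) stands beyond the dial's left edge.
- clamp_pivot (a point): fixed point on the vertical axis of the clamp lever, 108 mm above the bench.
- clamp_knob (a point): middle of the lever's upright red knob, round, 20 mm in diameter, 40 mm tall (86 to 126 mm above the bench), 75 mm from the pivot; it moves with the lever. The lever's arm lies below it, 77 to 86 mm above the bench.
- tub_orange: orange card tub, open, 46 mm in diameter, 58 mm tall, about 90 g, standing loose in a nest on the dial; origin at the centre of its underside, z up.
- tub_red: red card tub, open, 46 mm in diameter, 58 mm tall, about 90 g, standing loose in a nest on the dial; origin at the centre of its underside, z up.
- tub_teal: teal card tub, open, 46 mm in diameter, 58 mm tall, about 90 g, standing loose in a nest on the dial; origin at the centre of its underside, z up.
- tub_yellow: yellow card tub, open, 46 mm in diameter, 58 mm tall, about 90 g, standing loose in a nest on the dial; origin at the centre of its underside, z up.
- refill_bottle: amber bottle 68 mm in diameter, 170 mm tall, bystander; origin at the centre of its underside.
- soap_carton: cardboard carton 100 x 70 x 50 mm, bystander; origin at the centre of its underside.
- lid_stack: stack of card lids 49 mm in diameter, 48 mm tall, bystander; origin at the centre of its underside.
There are look-alikes about, which are no part of the job. Leave any blue look-alike of the tub_yellow alone.

How it is judged:
By the outcome, as a careful person would: the job done as asked, in the order asked, and still so for the second after the job is handed in, with the robot touching nothing.
It also fails if it takes over 72 s, if anything falls off the work surface, if the arm or the gripper's body presses on something with over 40 N, if the wrist force passes 120 N, or if a joint passes its speed limit or range.

## Robot

A 6-joint arm with a two-finger parallel gripper is mounted at the origin on the work surface. World frame = base frame: x ahead of the robot, y to its left, z up, the work surface at z = 0. Lengths are in m, angles in rad, forces in N, time in s.
With the tool pointing down it reaches from about 0.35 to 0.975 m from the base axis. Payload 7.1 kg.
Tool frame: the origin (TCP) lies midway between the tips of the shut fingers; the grasp point (between the pads) lies behind it (ctrl.hold_point_z is the z of the grasp point in the tool frame, in m); z points along the fingers, y is the line along which they close (so a half turn about z gives the same grasp; the last joint's range is limited). The gripper opens to 88 mm and grips with 3 to 60 N. Pads are 20 mm wide; open, the fingers measure 115 mm over their backs; the gripper's body (75 mm by 178 mm) begins 61 mm behind the grasp point.
Start: joints at [-1.141, 0.423, 1.63, -0, 1.089, -0.019], TCP at [0.271, -0.563, 0.223] pointing down, gripper open.
Joint ranges: [-3, 3], [-0.9, 2.11], [0.09, 2.58], [-1.31, 4.45], [0.11, 2.69], [-2.54, 2.54]. Speed limits (rad/s): [2.39, 2.39, 3.01, 3.14, 3.14, 3.14].

## Interface

Orientations are given as a rotation vector (axis times angle).
In Python, from plant import ctrl, imaging, workorder gives the robot as it stands.
- The arm moves only by the shell command python3 -m inch 'ROWS' [FORCE]. ROWS is JSON, a list of rows, each an object of numbers: "x", "y", "z": the shift along the tool's x, y, z in mm; "ax", "ay", "az": the turn, a rotation vector about the tool's x, y, z in rad; "fingers": the opening in per cent of the stroke, from 0 (shut) to 100 (fully open). In form: [{"x": .., "y": .., "z": .., "ax": .., "ay": .., "az": .., "fingers": ..}, ...]. A call has 1 to 8 rows; each row is the pose to reach, as a shift and turn from the pose commanded when the call began, along the tool's axes at that moment; what a row does not reach only later rows make up. A row lasts 1/12 s, in which the tool goes at most 41.7 mm and 7.16 degrees, less where a joint would pass 70% of its speed; a pose out of reach is approached as far as the arm can. A call with a gripper value outside its range is refused whole. The fingers move at their own pace and stop on an object; FORCE is the grip in N (left out, the last holds). Time passes only in rows, so rows that repeat a pose let the fingers close. It gives the time, the measured TCP pose, the force, the opening and the grip force at its end, in the units of the state.
- ctrl.get_state(): the state, without advancing time (a new reading comes with each control period).
- imaging.camera(name): name is "scene" or "top" or "wrist"; returns (picture, depth): 480x640x3 uint8, red, green, blue; 480x640 float32, m along the optical axis (not along the pixel's ray), 0 where there is no reading.
- imaging.camera_params(name): a dict with "mtx" (3x3 intrinsics, pixels), "T" (4x4, takes a point from camera to world coordinates). Camera axes: x right, y down, z forward; pixel columns grow to the right and rows downward; lengths in m; the calibration is good to about 2 mm. A picture is of the moment at which its call begins: read the wrist's pose just before it. camera_params takes no time and is no camera call; for the wrist camera it gives the pose at the moment of the call.
- workorder.close_job(): hands the job in; it is judged then, once.
The state is a dict: "t": time; "joint_pos": joint angles; "joint_velocities": joint speeds; "tau": joint torques, N m; "tcp_pos": TCP position; "orientation": TCP orientation; "ft_force": force on the tool from outside, world axes, zero at the start; "ft_torque": the same for the moment, N m; "gripper_width": finger opening in m; "gripper_force": force on a finger pad.
Only numpy, scipy, OpenCV 4.12 (cv2) and the standard library are available. Lean on these libraries where they do the work, as an engineer would, in place of code of your own. Each camera call takes 0.05 s, during which the arm holds its last target. There are 200 camera calls.

## Working session

There is one attempt and no reset: what is moved stays moved. The work goes in short steps, Python scripts to look and compute and a shell command to move; the robot and the scene stay as the last step left them, time stands still between calls to the robot, and variables do not carry over. Pictures are saved under pics/ and viewed, at most 10 in all, crops included, and the job is handed in when it is done.

```bash
mkdir -p pics; ls; python3 - <<'E'
from plant import ctrl, imaging
import cv2, numpy as np
s=ctrl.get_state(); print(s, ctrl.hold_point_z)
for n in ("top","scene"):
    im,d=imaging.camera(n); np.savez(f"pics/{n}0.npz",im=im,d=d,**imaging.camera_params(n))
    cv2.imwrite(f"pics/{n}0.png",im[:,:,::-1])
    p=imaging.camera_params(n); print(p)
E
```

```text
pics
{'t': 0.0, 'joint_pos': array([-1.14100721e+00,  4.23828638e-01,  1.63070400e+00, -3.58913718e-06,
        1.08864301e+00, -1.89857708e-02]), 'joint_velocities': array([ 0.0004407 , -0.00108853, -0.00039979, -0.00051712, -0.00108961,
       -0.00025682]), 'tau': array([ 1.43465659e-03, -5.44621181e+01, -2.73663211e+01,  6.45090756e-02,
        2.28318939e-02, -1.22860652e-04]), 'tcp_pos': array([ 0.27095225, -0.56256987,  0.22190384]), 'orientation': array([-3.06132392e+00, -6.98691134e-01,  5.11794877e-04]), 'ft_force': array([-0.1869674 ,  0.33136709,  0.43012544]), 'ft_torque': array([ 0.02882765,  0.02055167, -0.02161942]), 'gripper_force': 0.0, 'gripper_width': 0.08800783188209618} -0.0187
{'mtx': array([[619.91418097,   0.        , 311.48188547],
       [  0.        , 619.91418097, 240.89044695],
       [  0.        ,   0.        ,   1.        ]]), 'T': array([[-0.10054326, -0.97485478,  0.19886985,  0.29966105],
       [-0.99492992,  0.0989855 , -0.01778556, -0.0151032 ],
       [-0.0023469 , -0.19964979, -0.97986451,  1.66494951],
       [ 0.        ,  0.        ,  0.        ,  1.        ]])}
{'mtx': array([[484.05831397,   0.        , 320.61206376],
       [  0.        , 484.05831397, 249.8177671 ],
       [  0.        ,   0.        ,   1.        ]]), 'T': array([[-0.63191312,  0.49862774, -0.59334323,  1.32722268],
       [ 0.77502906,  0.40261912, -0.48706037,  0.56537092],
       [-0.00397049, -0.76763808, -0.64087129,  0.90150168],
       [ 0.        ,  0.        ,  0.        ,  1.        ]])}
```

View pics/top0.png

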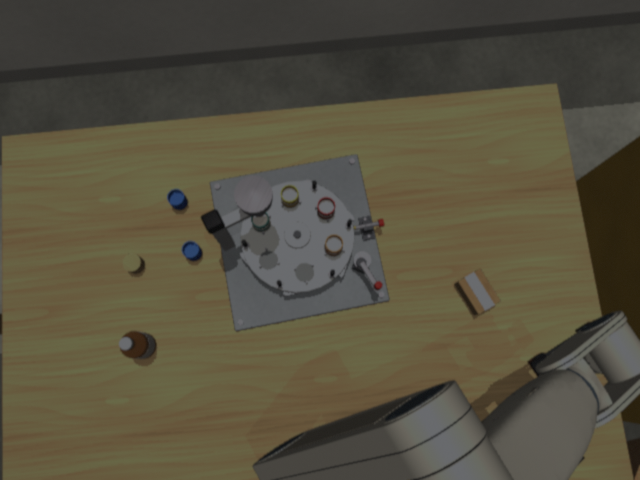

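View pics/scene0.png

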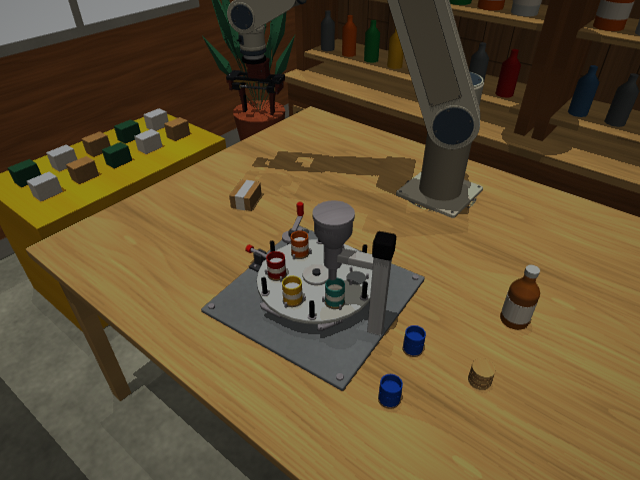

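The top view shows the dial at about (297,235), with pegs at (314,184), (350,224), (333,273), (280,283) and (244,243). The bolt is at about (368,227), and the clamp pivot at (362,262) has its red knob at (378,286). I'll enlarge it to get accurate pixels.

```bash
cat > h.py <<'E'
import numpy as np, cv2
def ray(p,u,v,z):
    K,T=p["mtx"],p["T"]; d=T[:3,:3]@np.linalg.solve(K,[u,v,1.]); o=T[:3,3]
    return o+d*(z-o[2])/d[2]
def pix(p,X):
    c=np.linalg.inv(p["T"])@np.append(X,1); q=p["mtx"]@c[:3]; return q[:2]/q[2]
E
python3 - <<'E'
from h import *
p=np.load("pics/top0.npz"); im=p["im"].astype(float)
c=np.clip(im[145:335,195:405]*1.6,0,255).astype(np.uint8)
c=cv2.resize(c,None,fx=3.8,fy=3.1,interpolation=cv2.INTER_CUBIC) if 0 else cv2.resize(c,None,fx=3,fy=3,interpolation=cv2.INTER_CUBIC)
cv2.imwrite("pics/crop0.png",c[:,:,::-1])
hsv=cv2.cvtColor(p["im"],cv2.COLOR_RGB2HSV)
blk=((p["im"].max(2)<40)).astype(np.uint8); blk[:145]=0;blk[335:]=0;blk[:,:195]=0;blk[:,405:]=0
n,l,s,ce=cv2.connectedComponentsWithStats(blk)
for i in range(1,n):
    if s[i,4]>8: print("blk",s[i],ce[i].round(1),ray(p,*ce[i],0.12).round(4))
red=((hsv[...,0]<6)|(hsv[...,0]>174))&(hsv[...,1]>170)&(hsv[...,2]>60); red=red.astype(np.uint8)
n,l,s,ce=cv2.connectedComponentsWithStats(red)
for i in range(1,n):
    if s[i,4]>8: print("red",s[i],ce[i].round(1),ray(p,*ce[i],0.12).round(4))
for q in [(216,187),(352,160),(382,298),(241,322)]: print(ray(p,*q,0.02).round(3))
print(ray(p,297,235,.07),ray(p,362,262,.1))
E
```

```text
blk [313 182   3   7  20] [314.  184.8] [ 0.76   -0.0644  0.12  ]
blk [248 207  21  10  43] [257.9 213.3] [0.699  0.0865 0.12  ]
blk [202 210  31  39 510] [216.5 227.3] [0.6729 0.1947 0.12  ]
blk [348 221   3   6  15] [348.9 223.4] [ 0.649 -0.143  0.12 ]
blk [263 224   6   6  13] [266.  227.2] [0.6604 0.0689 0.12  ]
blk [361 229  12   6  44] [366.3 231.2] [ 0.6242 -0.1847  0.12  ]
blk [242 241   5   6  22] [244.2 243.5] [0.6238 0.1277 0.12  ]
blk [195 250   7  11  27] [198.9 255.5] [0.6045 0.2444 0.12  ]
blk [353 267  11   7  41] [358.1 269.6] [ 0.5279 -0.1526  0.12  ]
blk [331 271   3   5  13] [332. 273.] [ 0.526  -0.0862  0.12  ]
blk [278 282   3   5  11] [279.  283.7] [0.5123 0.0489 0.12  ]
red [379 220   5   6  22] [381.  222.4] [ 0.6433 -0.2249  0.12  ]
red [375 283   6   6  19] [377.9 285.7] [ 0.4823 -0.1972  0.12  ]
[0.811 0.202 0.02 ]
[ 0.851 -0.18   0.02 ]
[ 0.46  -0.216  0.02 ]
[0.435 0.162 0.02 ]
[ 0.64295122 -0.00773682  0.07      ] [ 0.54939257 -0.16653688  0.1       ]
```

View pics/crop0.png

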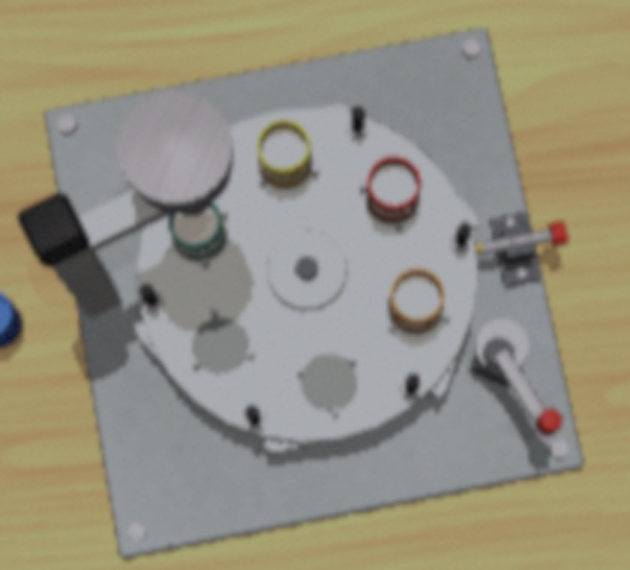

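The crop shows the peg at 270° (peg4) beside the bolt and the peg at 210° (peg3) at crop (412,385). Yellow is at 0°, teal at 60° under the nozzle, orange at 240° and red at 300°. I'll push peg3 because it is nearest and clear of the hopper. Next I'll fit the geometry.

```bash
cat > fit.py <<'E'
from h import *
from scipy.optimize import least_squares
p=np.load("pics/top0.npz")
B=np.array([[314,184.8,330],[348.9,223.4,270],[332,273,210],[279,283.7,150],[244.2,243.5,90]])
P=np.array([ray(p,u,v,.097)[:2] for u,v,_ in B])
f=lambda q:(q[:2]+.138*np.c_[np.cos(q[2]+np.radians(B[:,2])),np.sin(q[2]+np.radians(B[:,2]))]-P).ravel()
r=least_squares(f,[.637,-.007,0]); print("centre,yaw",r.x.round(4),"res mm",(r.fun*1000).round(1))
im,d=p["im"],p["d"]; v,u=np.mgrid[:480,:640]
X=np.stack([(u-p["mtx"][0,2])/p["mtx"][0,0]*d,(v-p["mtx"][1,2])/p["mtx"][1,1]*d,d],-1)@p["T"][:3,:3].T+p["T"][:3,3]
m=(im.max(2)<55)&(X[...,2]>.08)&(X[...,2]<.13)
for a,b,t in B:
    k=m&(np.hypot(u-a,v-b)<7); print(t,k.sum(),X[k].mean(0).round(4),X[k].max(0).round(3))
w=(im.min(2)>90)&(abs(X[...,2]-.07)<.006)&(np.hypot(u-297,v-235)<70)
x,y=X[w][:,0],X[w][:,1]; h=cv2.convexHull(np.c_[x,y].astype(np.float32))
print(cv2.minEnclosingCircle(h))
hs=cv2.cvtColor(im,cv2.COLOR_RGB2HSV); red=((hs[...,0]<6)|(hs[...,0]>174))&(hs[...,1]>170)&(hs[...,2]>60)&(np.hypot(u-378,v-286)<8)
print("knob",X[red].mean(0),ray(p,377.9,285.7,.115))
for q in [(500+0,345),(497,352)]: print(X[145+q[1]//3,195+q[0]//3], ray(p,195+q[0]/3,145+q[1]/3,.108))
E
python3 fit.py
```

```text
centre,yaw [ 0.6414 -0.0076  0.0937] res mm [-0.1  0.2  0.2 -0.1 -0.4 -0.2  0.4  0.1 -0.1  0. ]
330.0 23 [ 0.7651 -0.0653  0.1091] [ 0.772 -0.062  0.128]
270.0 24 [ 0.6528 -0.1441  0.1076] [ 0.658 -0.14   0.125]
210.0 16 [ 0.5284 -0.0869  0.1116] [ 0.533 -0.084  0.125]
150.0 16 [0.5149 0.0498 0.1143] [0.519 0.054 0.128]
90.0 27 [0.628  0.1288 0.1087] [0.633 0.134 0.124]
((0.6326243281364441, -0.021574512124061584), 0.16673730313777924)
knob [ 0.48169474 -0.19658066  0.12513814] [ 0.4829838  -0.19779708  0.115     ]
[ 0.55739426 -0.16611353  0.08411738] [ 0.55332917 -0.16552092  0.108     ]
[ 0.55208806 -0.16272214  0.08637233] [ 0.54760442 -0.16228737  0.108     ]
```

```bash
python3 -m inch '[{"x":439,"y":-316,"fingers":35},{"x":439,"y":-316,"fingers":35},{"x":439,"y":-316,"fingers":35},{"x":439,"y":-316,"fingers":35},{"x":439,"y":-316,"fingers":35},{"x":439,"y":-316,"fingers":35},{"x":439,"y":-316,"fingers":35},{"x":439,"y":-316,"fingers":35}]' 60
cat > to.py <<'E'
# python3 to.py x y z heading_deg(tool y): prints tool-frame shift (mm) and az
import sys; from h import *; from plant import ctrl
from scipy.spatial.transform import Rotation as R
s=ctrl.get_state(); r=R.from_rotvec(s["orientation"]); M=r.as_matrix()
x,y,z,h=map(float,sys.argv[1:5]); hn=np.degrees(np.arctan2(M[1,1],M[0,1]))
print("shift",(M.T@(np.array([x,y,z])-s["tcp_pos"])*1000).round(1),"az",-np.radians((h-hn+180)%360-180).round(3),"tcp",s["tcp_pos"].round(4),"head",hn.round(1),"tilt",M[:,2].round(3))
E
python3 to.py .529 -.0875 .22 -54.6
```

```text
shift [ 438.6 -316.1    2.4] az -0.169 tcp [ 0.271  -0.5626  0.222 ] head -64.3 tilt [-0.001  0.001 -1.   ]validation failed for argument at $[0]...
```

```bash
python3 -m inch '[{"x":40,"y":-29,"z":0,"ax":0,"ay":0,"az":0,"fingers":35},{"x":80,"y":-58,"z":0,"ax":0,"ay":0,"az":0,"fingers":35}]' 60; python3 -m inch --help | head -20
```

```text
t: 0.27
tcp_pos: [0.3102, -0.4899, 0.222]
orientation: [-3.064, -0.694, 0.0]
ft_force: [1.2, 0.4, 1.2]
gripper_width: 0.078
gripper_force: 0.0invalid input: not JSON, or not a number
```

```bash
python3 -m inch '[{"x":359,"y":-258,"z":0,"ax":0,"ay":0,"az":-0.169,"fingers":35},{"x":359,"y":-258,"z":0,"ax":0,"ay":0,"az":-0.169,"fingers":35},{"x":359,"y":-258,"z":0,"ax":0,"ay":0,"az":-0.169,"fingers":35},{"x":359,"y":-258,"z":0,"ax":0,"ay":0,"az":-0.169,"fingers":35},{"x":359,"y":-258,"z":0,"ax":0,"ay":0,"az":-0.169,"fingers":35},{"x":359,"y":-258,"z":0,"ax":0,"ay":0,"az":-0.169,"fingers":35},{"x":359,"y":-258,"z":0,"ax":0,"ay":0,"az":-0.169,"fingers":35},{"x":359,"y":-258,"z":0,"ax":0,"ay":0,"az":-0.169,"fingers":35}]' 60; python3 to.py .529 -.0875 .22 -54.6
```

```text
t: 0.93
tcp_pos: [0.4706, -0.195, 0.2226]
orientation: [-2.993, -0.955, 0.0]
ft_force: [2.0, -0.5, 1.0]
gripper_width: 0.031
gripper_force: 0.0
shift [109.9 -53.8   2.6] az -0.0 tcp [ 0.4706 -0.195   0.2226] head -54.6 tilt [-0.  0. -1.]
```

Full keys work. Finish the approach and look with the wrist camera.

```bash
python3 -m inch '[{"x":37,"y":-18,"z":0,"ax":0,"ay":0,"az":0,"fingers":35},{"x":74,"y":-36,"z":0,"ax":0,"ay":0,"az":0,"fingers":35},{"x":110,"y":-54,"z":25,"ax":0,"ay":0,"az":0,"fingers":35},{"x":110,"y":-54,"z":55,"ax":0,"ay":0,"az":0,"fingers":35},{"x":110,"y":-54,"z":55,"ax":0,"ay":0,"az":0,"fingers":35}]' 60; python3 to.py .529 -.0875 .085 -54.6
python3 - <<'E'
from h import *; from plant import imaging
p=imaging.camera_params("wrist"); im,d=imaging.camera("wrist"); np.savez("pics/w1.npz",im=im,d=d,**p)
print(pix(p,[.529,-.0875,.12]),pix(p,[.529,-.0875,.07]))
cv2.imwrite("pics/w1.png",cv2.convertScaleAbs(im[:,:,::-1],alpha=1.5))
E
```

```text
t: 1.35
tcp_pos: [0.526, -0.0865, 0.1629]
orientation: [-2.987, -0.959, 0.011]
ft_force: [-2.9, 0.7, 0.2]
gripper_width: 0.0306
gripper_force: 0.0
shift [ 2.3  3.  77.9] az 0.004 tcp [ 0.526  -0.0865  0.1629] head -54.4 tilt [-0.008  0.002 -1.   ]
[326.0117165  260.97806737] [325.72764016 240.11686517]
```

View pics/w1.png

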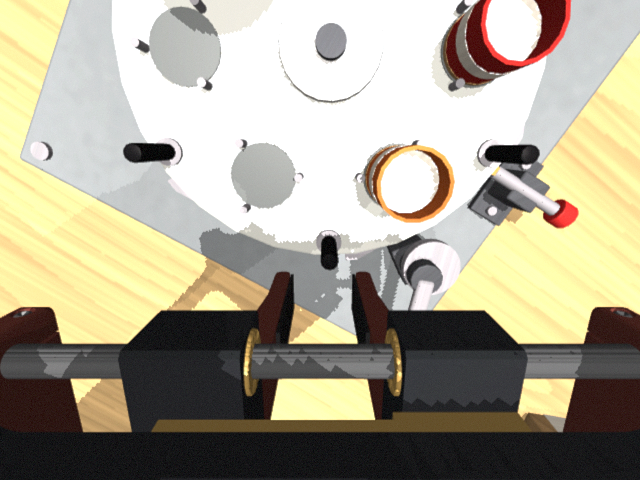

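The peg top shows at about (329,255), right where I predicted, centred between the open fingers. The clamp hub is clear to the right, so descend with the fingers straddling the peg.

```bash
python3 -m inch '[{"x":6,"y":3,"z":20,"ax":0,"ay":0,"az":0,"fingers":35},{"x":6,"y":3,"z":50,"ax":0,"ay":0,"az":0,"fingers":35},{"x":6,"y":3,"z":78,"ax":0,"ay":0,"az":0,"fingers":35},{"x":6,"y":3,"z":78,"ax":0,"ay":0,"az":0,"fingers":20},{"x":6,"y":3,"z":78,"ax":0,"ay":0,"az":0,"fingers":20},{"x":6,"y":3,"z":78,"ax":0,"ay":0,"az":0,"fingers":20}]' 60; python3 to.py .5322 -.0853 .084 -54.6
python3 - <<'E'
import numpy as np
R=134
for f in np.arange(.1,1.25,.1): print(round(f,1),(R*(1-np.cos(f))).round(1),(R*np.sin(f)).round(1))
E
```

```text
t: 1.9
tcp_pos: [0.5357, -0.0892, 0.0914]
orientation: [2.993, 0.953, 0.001]
ft_force: [-0.5, 0.3, -1.1]
gripper_width: 0.0182
gripper_force: 0.9
shift [-0.6 -5.2  7.4] az -0.001 tcp [ 0.5357 -0.0892  0.0914] head -54.7 tilt [ 0.001 -0.    -1.   ]
0.1 0.7 13.4
0.2 2.7 26.6
0.3 6.0 39.6
0.4 10.6 52.2
0.5 16.4 64.2
0.6 23.4 75.7
0.7 31.5 86.3
0.8 40.6 96.1
0.9 50.7 105.0
1.0 61.6 112.8
1.1 73.2 119.4
1.2 85.4 124.9
```

```bash
python3 -m inch '[{"x":0.3,"y":9.4,"z":5,"ax":0,"ay":0,"az":-0.07,"fingers":20},{"x":1.3,"y":18.7,"z":5,"ax":0,"ay":0,"az":-0.14,"fingers":20},{"x":2.9,"y":27.9,"z":5,"ax":0,"ay":0,"az":-0.21,"fingers":20},{"x":5.2,"y":37,"z":5,"ax":0,"ay":0,"az":-0.28,"fingers":20},{"x":8.1,"y":45.9,"z":5,"ax":0,"ay":0,"az":-0.35,"fingers":20},{"x":11.7,"y":54.6,"z":5,"ax":0,"ay":0,"az":-0.42,"fingers":20},{"x":15.8,"y":63.1,"z":5,"ax":0,"ay":0,"az":-0.49,"fingers":20},{"x":20.4,"y":71.2,"z":5,"ax":0,"ay":0,"az":-0.56,"fingers":20}]' 60
cat > st.py <<'E'
from h import *; from plant import ctrl
from scipy.spatial.transform import Rotation as R
s=ctrl.get_state(); M=R.from_rotvec(s["orientation"]).as_matrix(); C=np.array([.6415,-.0077])
d=s["tcp_pos"][:2]-C; a=np.arctan2(d[1],d[0])%(2*np.pi); e=np.array([np.cos(a),np.sin(a)]); t=np.array([-e[1],e[0]])
h=np.arctan2(M[1,1],M[0,1]); F=s["ft_force"]
print("t",round(s["t"],2),"tcp_phi",(a-np.radians(215.37)).round(4),"head_phi",(h+np.radians(54.63)).round(4),"r",np.hypot(*d).round(4),"z",s["tcp_pos"][2].round(4),"F radial,tang,z",(F[:2]@e).round(2),(F[:2]@t).round(2),F[2].round(2),"w",round(s["gripper_width"],4),"gf",round(s["gripper_force"],2),"v",abs(s["joint_velocities"]).max().round(3))
E
python3 st.py
```

```text
t: 2.57
tcp_pos: [0.5939, -0.135, 0.0872]
orientation: [2.609, 1.748, 0.002]
ft_force: [-2.1, 2.4, -0.8]
gripper_width: 0.0177
gripper_force: 1.1
t 2.57 tcp_phi 0.5959 head_phi 0.5631 r 0.1359 z 0.0872 F radial,tang,z -1.5 -2.82 -0.76 w 0.0177 gf 1.13 v 0.867
```

```bash
python3 -m inch '[{"x":0.4,"y":6.8,"z":0,"ax":0,"ay":0,"az":-0.06,"fingers":20},{"x":1.1,"y":13.6,"z":0,"ax":0,"ay":0,"az":-0.12,"fingers":20},{"x":2.2,"y":20.3,"z":0,"ax":0,"ay":0,"az":-0.18,"fingers":20},{"x":3.6,"y":27,"z":0,"ax":0,"ay":0,"az":-0.23,"fingers":20},{"x":5.3,"y":33.6,"z":0,"ax":0,"ay":0,"az":-0.28,"fingers":20}]'; python3 st.py;  python3 -m inch '[{"x":1.5,"y":6.6,"z":0,"ax":0,"ay":0,"az":-0.05,"fingers":20}]';python3 st.py
```

```text
t: 2.98
tcp_pos: [0.6228, -0.1421, 0.0871]
orientation: [-2.337, -2.091, 0.007]
ft_force: [-18.8, 5.0, 14.3]
gripper_width: 0.0177
gripper_force: 10.0
t 2.98 tcp_phi 0.8151 head_phi 0.8424 r 0.1357 z 0.0871 F radial,tang,z -2.38 -19.36 14.33 w 0.0177 gf 10.05 v 0.58
t: 3.07
tcp_pos: [0.6285, -0.1422, 0.0869]
orientation: [-2.283, -2.149, 0.01]
ft_force: [-9.9, -2.1, 3.8]
gripper_width: 0.0176
gripper_force: 4.8
t 3.07 tcp_phi 0.8572 head_phi 0.8929 r 0.1351 z 0.0869 F radial,tang,z 3.04 -9.68 3.85 w 0.0176 gf 4.76 v 0.548
```

```bash
python3 -m inch '[{"x":0,"y":0,"z":0,"ax":0,"ay":0,"az":0,"fingers":20},{"x":0,"y":0,"z":0,"ax":0,"ay":0,"az":0,"fingers":20}]' >/dev/null; python3 st.py; python3 - <<'E'
from h import *; from plant import imaging
p=imaging.camera_params("wrist"); im,d=imaging.camera("wrist")
cv2.imwrite("pics/w2.png",cv2.convertScaleAbs(im[:,:,::-1],alpha=1.5))
E
```

```text
t 3.23 tcp_phi 0.883 head_phi 0.8904 r 0.1351 z 0.087 F radial,tang,z 1.97 -5.79 0.18 w 0.0173 gf 2.5 v 0.009
```

View pics/w2.png

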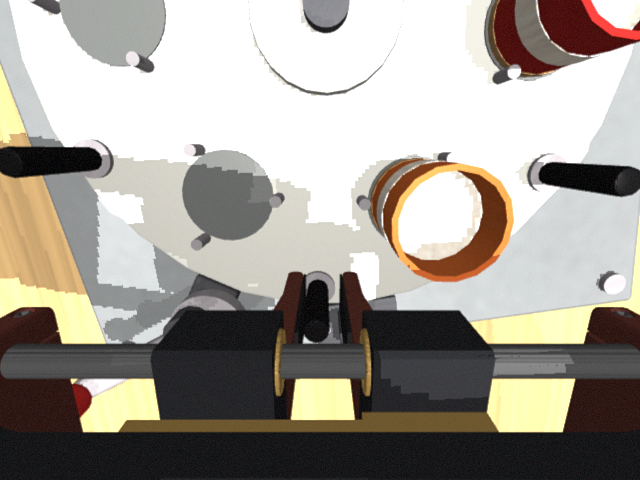

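The peg sits between the fingers, orange stands in its nest, and the clamp hub is clear at lower left. The dial is on the ramp, so continue slowly.

```bash
python3 -m inch '[{"x":0,"y":3.5,"z":0,"ax":0,"ay":0,"az":-0.025,"fingers":20},{"x":0.2,"y":7,"z":0,"ax":0,"ay":0,"az":-0.05,"fingers":20},{"x":0.2,"y":7,"z":0,"ax":0,"ay":0,"az":-0.05,"fingers":20}]'>/dev/null; python3 st.py;  python3 -m inch '[{"x":0,"y":3.5,"z":0,"ax":0,"ay":0,"az":-0.025,"fingers":20},{"x":0.2,"y":7,"z":0,"ax":0,"ay":0,"az":-0.05,"fingers":20},{"x":0.2,"y":7,"z":0,"ax":0,"ay":0,"az":-0.05,"fingers":20}]'>/dev/null;python3 st.py
```

```text
t 3.53 tcp_phi 0.9403 head_phi 0.941 r 0.1351 z 0.0873 F radial,tang,z 0.45 -1.12 0.51 w 0.0175 gf 1.22 v 0.038
t 3.78 tcp_phi 1.0086 head_phi 0.9922 r 0.1348 z 0.0863 F radial,tang,z 0.54 -0.58 1.82 w 0.0177 gf 0.0 v 0.042
```

```bash
python3 -m inch '[{"x":0.1,"y":3.8,"z":0,"ax":0,"ay":0,"az":-0.03,"fingers":20},{"x":0.2,"y":7.6,"z":0,"ax":0,"ay":0,"az":-0.065,"fingers":20},{"x":0.2,"y":7.6,"z":0,"ax":0,"ay":0,"az":-0.065,"fingers":20}]'>/dev/null; python3 st.py;  python3 -m inch '[{"x":0,"y":2,"z":0,"ax":0,"ay":0,"az":-0.015,"fingers":20},{"x":0.1,"y":4,"z":0,"ax":0,"ay":0,"az":-0.03,"fingers":20},{"x":0.1,"y":4,"z":0,"ax":0,"ay":0,"az":-0.03,"fingers":20}]'>/dev/null;python3 st.py
```

```text
t 4.03 tcp_phi 1.0609 head_phi 1.0568 r 0.1345 z 0.0854 F radial,tang,z 0.04 -0.29 0.16 w 0.0172 gf 0.0 v 0.057
t 4.28 tcp_phi 1.0834 head_phi 1.0862 r 0.1343 z 0.0848 F radial,tang,z -0.47 -0.27 0.27 w 0.0174 gf 0.08 v 0.024
```

```bash
python3 - <<'E'
from h import *; from plant import imaging
p=imaging.camera_params("top"); im,d=imaging.camera("top"); np.savez("pics/top1.npz",im=im,d=d,**p)
C=np.array([.6415,-.0077])
hs=cv2.cvtColor(im,cv2.COLOR_RGB2HSV)
b=(im.max(2)<40).astype(np.uint8)
n,l,s,ce=cv2.connectedComponentsWithStats(b)
for i in range(1,n):
    q=ray(p,*ce[i],.097)[:2]-C
    if 8<s[i,4]<60 and .12<np.hypot(*q)<.155: print(ce[i].round(1),s[i,4],np.hypot(*q).round(4),((np.degrees(np.arctan2(q[1],q[0]))-35.37)%60).round(2))
c=cv2.resize(np.clip(im[145:335,195:405]*1.6,0,255).astype(np.uint8),None,fx=3,fy=3,interpolation=cv2.INTER_CUBIC)
cv2.imwrite("pics/crop1.png",c[:,:,::-1])
E
```

```text
[313.  184.3] 21 0.1385 1.13
[244.4 244.3] 19 0.1379 0.92
[280. 284.] 13 0.1384 1.16
```

View pics/crop1.png

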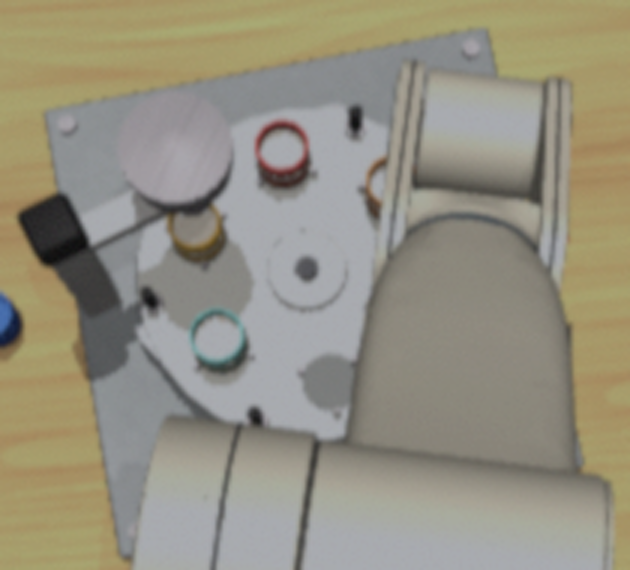

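The dial is at about 1.066 rad, clicked, with yellow under the nozzle and all the tubs standing. Now draw back gently, stopping when the force rises.

```bash
cat > chk.py <<'E'
import subprocess,sys,re
o=subprocess.run([sys.executable,"st.py"],capture_output=True,text=True).stdout; print(o,end="")
f=float(o.split("z ")[2].split()[1]); sys.exit(f>float(sys.argv[1]))
E
python3 -m inch '[{"x":0,"y":-1.5,"z":0,"ax":0,"ay":0,"az":0,"fingers":20},{"x":0,"y":-3,"z":0,"ax":0,"ay":0,"az":0.01,"fingers":20},{"x":0,"y":-4,"z":0,"ax":0,"ay":0,"az":0.02,"fingers":20},{"x":0,"y":-5,"z":0,"ax":0,"ay":0,"az":0.03,"fingers":20}]' >/dev/null; python3 chk.py 4.5 && 
python3 -m inch '[{"x":0,"y":-0.5,"z":0,"ax":0,"ay":0,"az":0.003,"fingers":20},{"x":0,"y":-1,"z":0,"ax":0,"ay":0,"az":0.007,"fingers":20}]' >/dev/null&& python3 chk.py 4.5 &&
python3 -m inch '[{"x":0,"y":-0.5,"z":0,"ax":0,"ay":0,"az":0.003,"fingers":20},{"x":0,"y":-1,"z":0,"ax":0,"ay":0,"az":0.007,"fingers":20}]' >/dev/null&& python3 chk.py 4.5 &&
python3 -m inch '[{"x":0,"y":-0.5,"z":0,"ax":0,"ay":0,"az":0.003,"fingers":20},{"x":0,"y":-1,"z":0,"ax":0,"ay":0,"az":0.007,"fingers":20}]' >/dev/null&& python3 chk.py 4.5
```

```text
t 4.67 tcp_phi 1.0421 head_phi 1.0542 r 0.1343 z 0.0847 F radial,tang,z -1.4 2.04 -1.26 w 0.0174 gf 1.49 v 0.112
t 4.83 tcp_phi 1.0382 head_phi 1.048 r 0.1344 z 0.0847 F radial,tang,z -0.74 2.89 -1.82 w 0.0175 gf 1.09 v 0.044
t 5.0 tcp_phi 1.0299 head_phi 1.0412 r 0.1343 z 0.0847 F radial,tang,z -0.43 2.67 -1.26 w 0.0174 gf 1.08 v 0.047
t 5.17 tcp_phi 1.0213 head_phi 1.0342 r 0.1344 z 0.0847 F radial,tang,z -0.92 1.12 -1.25 w 0.0175 gf 1.07 v 0.047
```

```bash

python3 -m inch '[{"x":0,"y":-0.5,"z":0,"ax":0,"ay":0,"az":0.003,"fingers":20},{"x":0,"y":-1,"z":0,"ax":0,"ay":0,"az":0.007,"fingers":20}]' >/dev/null&& python3 chk.py 4.5 &&
python3 -m inch '[{"x":0,"y":-0.5,"z":0,"ax":0,"ay":0,"az":0.003,"fingers":20},{"x":0,"y":-1,"z":0,"ax":0,"ay":0,"az":0.007,"fingers":20}]' >/dev/null&& python3 chk.py 4.5 &&
python3 -m inch '[{"x":0,"y":-0.5,"z":0,"ax":0,"ay":0,"az":0.003,"fingers":20},{"x":0,"y":-1,"z":0,"ax":0,"ay":0,"az":0.007,"fingers":20}]' >/dev/null&& python3 chk.py 4.5 &&
python3 -m inch '[{"x":0,"y":-0.5,"z":0,"ax":0,"ay":0,"az":0.003,"fingers":20},{"x":0,"y":-1,"z":0,"ax":0,"ay":0,"az":0.007,"fingers":20}]' >/dev/null&& python3 chk.py 4.5 &&
python3 -m inch '[{"x":0,"y":-0.5,"z":0,"ax":0,"ay":0,"az":0.003,"fingers":20},{"x":0,"y":-1,"z":0,"ax":0,"ay":0,"az":0.007,"fingers":20}]' >/dev/null&& python3 chk.py 4.5 &&
python3 -m inch '[{"x":0,"y":-0.5,"z":0,"ax":0,"ay":0,"az":0.003,"fingers":20},{"x":0,"y":-1,"z":0,"ax":0,"ay":0,"az":0.007,"fingers":20}]' >/dev/null&& python3 chk.py 4.5 &&
python3 -m inch '[{"x":0,"y":-0.5,"z":0,"ax":0,"ay":0,"az":0.003,"fingers":20},{"x":0,"y":-1,"z":0,"ax":0,"ay":0,"az":0.007,"fingers":20}]' >/dev/null&& python3 chk.py 4.5 &&
python3 -m inch '[{"x":0,"y":-0.5,"z":0,"ax":0,"ay":0,"az":0.003,"fingers":20},{"x":0,"y":-1,"z":0,"ax":0,"ay":0,"az":0.007,"fingers":20}]' >/dev/null&& python3 chk.py 4.5
```

```text
t 5.33 tcp_phi 1.0133 head_phi 1.0272 r 0.1344 z 0.0847 F radial,tang,z -0.78 2.74 -1.03 w 0.0178 gf 1.07 v 0.044
t 5.5 tcp_phi 1.0055 head_phi 1.0201 r 0.1344 z 0.0847 F radial,tang,z -0.51 2.17 -1.82 w 0.0177 gf 1.06 v 0.046
t 5.67 tcp_phi 0.9981 head_phi 1.0132 r 0.1344 z 0.0847 F radial,tang,z -1.74 2.04 -0.62 w 0.0176 gf 1.06 v 0.046
t 5.83 tcp_phi 0.9908 head_phi 1.0061 r 0.1344 z 0.0847 F radial,tang,z -1.28 2.34 -0.85 w 0.0177 gf 1.05 v 0.045
t 6.0 tcp_phi 0.9832 head_phi 0.9992 r 0.1344 z 0.0847 F radial,tang,z -1.55 2.31 -1.27 w 0.0173 gf 1.05 v 0.046
t 6.17 tcp_phi 0.976 head_phi 0.9922 r 0.1345 z 0.0847 F radial,tang,z -1.83 1.93 -0.27 w 0.0177 gf 1.05 v 0.044
t 6.33 tcp_phi 0.9687 head_phi 0.9852 r 0.1345 z 0.0847 F radial,tang,z -1.96 2.35 -0.73 w 0.0174 gf 1.05 v 0.046
t 6.5 tcp_phi 0.9612 head_phi 0.9782 r 0.1345 z 0.0847 F radial,tang,z -1.31 2.81 -0.77 w 0.0179 gf 1.05 v 0.046
```

```bash

python3 -m inch '[{"x":0,"y":-0.5,"z":0,"ax":0,"ay":0,"az":0.003,"fingers":20},{"x":0,"y":-1,"z":0,"ax":0,"ay":0,"az":0.007,"fingers":20}]' >/dev/null&& python3 chk.py 4.5 &&
python3 -m inch '[{"x":0,"y":-0.5,"z":0,"ax":0,"ay":0,"az":0.003,"fingers":20},{"x":0,"y":-1,"z":0,"ax":0,"ay":0,"az":0.007,"fingers":20}]' >/dev/null&& python3 chk.py 4.5 &&
python3 -m inch '[{"x":0,"y":-0.5,"z":0,"ax":0,"ay":0,"az":0.003,"fingers":20},{"x":0,"y":-1,"z":0,"ax":0,"ay":0,"az":0.007,"fingers":20}]' >/dev/null&& python3 chk.py 4.5 &&
python3 -m inch '[{"x":0,"y":-0.5,"z":0,"ax":0,"ay":0,"az":0.003,"fingers":20},{"x":0,"y":-1,"z":0,"ax":0,"ay":0,"az":0.007,"fingers":20}]' >/dev/null&& python3 chk.py 4.5 &&
python3 -m inch '[{"x":0,"y":-0.5,"z":0,"ax":0,"ay":0,"az":0.003,"fingers":20},{"x":0,"y":-1,"z":0,"ax":0,"ay":0,"az":0.007,"fingers":20}]' >/dev/null&& python3 chk.py 4.5 &&
python3 -m inch '[{"x":0,"y":-0.5,"z":0,"ax":0,"ay":0,"az":0.003,"fingers":20},{"x":0,"y":-1,"z":0,"ax":0,"ay":0,"az":0.007,"fingers":20}]' >/dev/null&& python3 chk.py 4.5 &&
python3 -m inch '[{"x":0,"y":-0.5,"z":0,"ax":0,"ay":0,"az":0.003,"fingers":20},{"x":0,"y":-1,"z":0,"ax":0,"ay":0,"az":0.007,"fingers":20}]' >/dev/null&& python3 chk.py 4.5 &&
python3 -m inch '[{"x":0,"y":-0.5,"z":0,"ax":0,"ay":0,"az":0.003,"fingers":20},{"x":0,"y":-1,"z":0,"ax":0,"ay":0,"az":0.007,"fingers":20}]' >/dev/null&& python3 chk.py 4.5
```

```text
t 6.67 tcp_phi 0.9539 head_phi 0.9711 r 0.1346 z 0.0847 F radial,tang,z -1.75 2.08 -0.73 w 0.0173 gf 1.05 v 0.048
t 6.83 tcp_phi 0.9464 head_phi 0.9641 r 0.1346 z 0.0847 F radial,tang,z -1.38 2.08 0.65 w 0.0175 gf 1.05 v 0.049
t 7.0 tcp_phi 0.9393 head_phi 0.9571 r 0.1346 z 0.0847 F radial,tang,z -1.57 1.77 -0.46 w 0.0175 gf 1.05 v 0.047
t 7.17 tcp_phi 0.9315 head_phi 0.9501 r 0.1347 z 0.0847 F radial,tang,z -1.74 2.46 0.99 w 0.0174 gf 1.05 v 0.047
t 7.33 tcp_phi 0.9241 head_phi 0.943 r 0.1347 z 0.0847 F radial,tang,z -1.6 2.14 -0.08 w 0.0179 gf 1.05 v 0.046
t 7.5 tcp_phi 0.9211 head_phi 0.9361 r 0.1346 z 0.0848 F radial,tang,z -2.88 5.81 -3.13 w 0.0173 gf 2.81 v 0.045
```

The dog bears on the bolt at a dial angle of about 0.94. Load it in small steps.

```bash

python3 -m inch '[{"x":0,"y":0,"z":0,"ax":0,"ay":0,"az":0,"fingers":20}]' >/dev/null&& python3 chk.py 8 &&
python3 -m inch '[{"x":0,"y":-0.3,"z":0,"ax":0,"ay":0,"az":0,"fingers":20},{"x":0,"y":-0.3,"z":0,"ax":0,"ay":0,"az":0,"fingers":20}]' >/dev/null&& python3 chk.py 8 &&
python3 -m inch '[{"x":0,"y":-0.3,"z":0,"ax":0,"ay":0,"az":0,"fingers":20},{"x":0,"y":-0.3,"z":0,"ax":0,"ay":0,"az":0,"fingers":20}]' >/dev/null&& python3 chk.py 8
```

```text
t 7.58 tcp_phi 0.9206 head_phi 0.9361 r 0.1346 z 0.0847 F radial,tang,z -1.45 4.83 -1.02 w 0.0177 gf 2.21 v 0.006
t 7.75 tcp_phi 0.9206 head_phi 0.9363 r 0.1347 z 0.0847 F radial,tang,z -2.58 4.69 -2.07 w 0.0177 gf 2.65 v 0.002
t 7.92 tcp_phi 0.9202 head_phi 0.9363 r 0.1346 z 0.0848 F radial,tang,z -2.03 6.08 -2.22 w 0.0177 gf 3.07 v 0.001
```

```bash

python3 -m inch '[{"x":0,"y":-0.5,"z":0,"ax":0,"ay":0,"az":0,"fingers":20},{"x":0,"y":-0.8,"z":0,"ax":0,"ay":0,"az":0,"fingers":20},{"x":0,"y":-0.8,"z":0,"ax":0,"ay":0,"az":0,"fingers":20}]' >/dev/null&& python3 chk.py 10.5 &&
python3 -m inch '[{"x":0,"y":-0.4,"z":0,"ax":0,"ay":0,"az":0,"fingers":20},{"x":0,"y":-0.4,"z":0,"ax":0,"ay":0,"az":0,"fingers":20}]' >/dev/null&& python3 chk.py 10.5 &&
python3 -m inch '[{"x":0,"y":-0.4,"z":0,"ax":0,"ay":0,"az":0,"fingers":20},{"x":0,"y":-0.4,"z":0,"ax":0,"ay":0,"az":0,"fingers":20}]' >/dev/null&& python3 chk.py 10.5
```

```text
t 8.17 tcp_phi 0.9188 head_phi 0.9363 r 0.1347 z 0.0847 F radial,tang,z -2.55 9.14 -4.86 w 0.0177 gf 4.21 v 0.001
t 8.33 tcp_phi 0.9184 head_phi 0.9363 r 0.1347 z 0.0848 F radial,tang,z -1.45 9.33 -4.34 w 0.018 gf 4.78 v 0.004
t 8.5 tcp_phi 0.9177 head_phi 0.9363 r 0.1347 z 0.0848 F radial,tang,z -2.37 10.74 -6.58 w 0.0176 gf 5.36 v 0.002
```

```bash

python3 -m inch '[{"x":0,"y":-0.4,"z":0,"ax":0,"ay":0,"az":0,"fingers":20},{"x":0,"y":-0.6,"z":0,"ax":0,"ay":0,"az":0,"fingers":20},{"x":0,"y":-0.6,"z":0,"ax":0,"ay":0,"az":0,"fingers":20},{"x":0,"y":-0.6,"z":0,"ax":0,"ay":0,"az":0,"fingers":20}]' >/dev/null&& python3 chk.py 15 &&
python3 -m inch '[{"x":0,"y":0,"z":0,"ax":0,"ay":0,"az":0,"fingers":20},{"x":0,"y":0,"z":0,"ax":0,"ay":0,"az":0,"fingers":20},{"x":0,"y":0,"z":0,"ax":0,"ay":0,"az":0,"fingers":20},{"x":0,"y":0,"z":0,"ax":0,"ay":0,"az":0,"fingers":20},{"x":0,"y":0,"z":0,"ax":0,"ay":0,"az":0,"fingers":20},{"x":0,"y":0,"z":0,"ax":0,"ay":0,"az":0,"fingers":20},{"x":0,"y":0,"z":0,"ax":0,"ay":0,"az":0,"fingers":20},{"x":0,"y":0,"z":0,"ax":0,"ay":0,"az":0,"fingers":20}]' >/dev/null&& python3 chk.py 15 &&
python3 -m inch '[{"x":0,"y":0,"z":0,"ax":0,"ay":0,"az":0,"fingers":20},{"x":0,"y":0,"z":0,"ax":0,"ay":0,"az":0,"fingers":20},{"x":0,"y":0,"z":0,"ax":0,"ay":0,"az":0,"fingers":20},{"x":0,"y":0,"z":0,"ax":0,"ay":0,"az":0,"fingers":20},{"x":0,"y":0,"z":0,"ax":0,"ay":0,"az":0,"fingers":20},{"x":0,"y":0,"z":0,"ax":0,"ay":0,"az":0,"fingers":20},{"x":0,"y":0,"z":0,"ax":0,"ay":0,"az":0,"fingers":20},{"x":0,"y":0,"z":0,"ax":0,"ay":0,"az":0,"fingers":20}]' >/dev/null&& python3 chk.py 15
```

```text
t 8.83 tcp_phi 0.9169 head_phi 0.9363 r 0.1347 z 0.0848 F radial,tang,z -2.15 12.65 -7.14 w 0.0174 gf 6.24 v 0.002
t 9.5 tcp_phi 0.9169 head_phi 0.9364 r 0.1347 z 0.0848 F radial,tang,z -2.05 12.04 -8.02 w 0.0177 gf 6.23 v 0.001
t 10.17 tcp_phi 0.9171 head_phi 0.9364 r 0.1347 z 0.0848 F radial,tang,z -2.39 12.72 -8.18 w 0.0177 gf 6.23 v 0.002
```

```bash

python3 -m inch '[{"x":0,"y":1.5,"z":0,"ax":0,"ay":0,"az":0,"fingers":20},{"x":0,"y":3,"z":0,"ax":0,"ay":0,"az":0,"fingers":20},{"x":0,"y":4.5,"z":0,"ax":0,"ay":0,"az":0,"fingers":20},{"x":0,"y":5.5,"z":0,"ax":0,"ay":0,"az":0,"fingers":20},{"x":0,"y":5.5,"z":0,"ax":0,"ay":0,"az":0,"fingers":20}]' >/dev/null; python3 st.py;
python3 -m inch '[{"x":0,"y":0,"z":0,"ax":0,"ay":0,"az":0,"fingers":32},{"x":0,"y":0,"z":0,"ax":0,"ay":0,"az":0,"fingers":32},{"x":0,"y":0,"z":-20,"ax":0,"ay":0,"az":0,"fingers":32},{"x":0,"y":0,"z":-50,"ax":0,"ay":0,"az":0,"fingers":32},{"x":0,"y":0,"z":-85,"ax":0,"ay":0,"az":0,"fingers":32},{"x":0,"y":0,"z":-85,"ax":0,"ay":0,"az":0,"fingers":32}]' >/dev/null; python3 st.py
python3 - <<'E'
from h import *; from plant import imaging
p=imaging.camera_params("wrist"); im,d=imaging.camera("wrist"); np.savez("pics/w3.npz",im=im,d=d,**p)
cv2.imwrite("pics/w3.png",cv2.convertScaleAbs(im[:,:,::-1],alpha=1.5))
print(pix(p,[.4825,-.1975,.126]),pix(p,[.5505,-.164,.108]))
E
```

```text
t 10.58 tcp_phi 0.9329 head_phi 0.9363 r 0.1349 z 0.0845 F radial,tang,z -0.0 -0.17 -0.18 w 0.0176 gf 0.0 v 0.005
t 11.08 tcp_phi 0.9632 head_phi 0.9364 r 0.1356 z 0.1765 F radial,tang,z 0.07 0.54 0.47 w 0.028 gf 0.0 v 0.089
[ 99.68916092 335.33888426] [197.80687316 280.50859804]
```

View pics/w3.png

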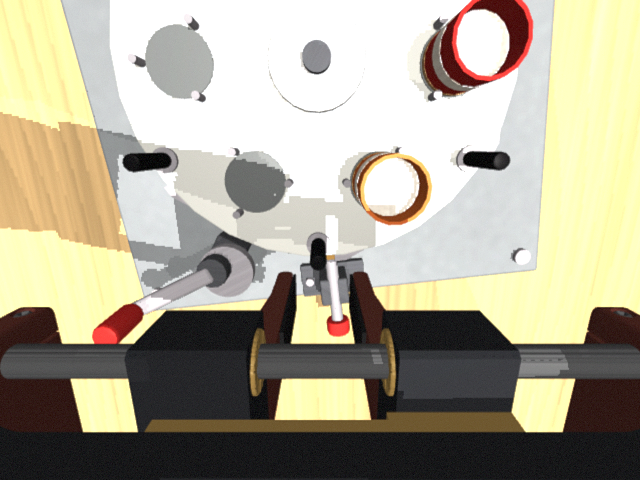

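The knob shows at about (107,330) and the pivot cap at (217,268), so refine the pivot. The tubs all stand and the dial has stayed put.

```bash
python3 - <<'E'
from h import *
p=np.load("pics/w3.npz"); P=ray(p,217,268,.108); K=ray(p,104,334,.124)
print(P,K,np.hypot(*(K-P)[:2]))
a=np.arctan2(K[1]-P[1],K[0]-P[0]); print(np.degrees(a))
d=p["d"]; print("depth z at cap",[ (p["T"]@np.append(np.linalg.solve(p["mtx"],[u,v,1])*d[v,u],1))[:3].round(4) for u,v in [(217,268),(217,272),(107,332),(104,336)]])
E
python3 to.py .470 -.170 .18 -66
```

```text
[ 0.56575772 -0.15439657  0.108     ] [ 0.48430426 -0.19767891  0.124     ] 0.09223896798845084
-152.0149352957692
depth z at cap [array([ 0.5577, -0.1633,  0.0838]), array([ 0.5567, -0.1673,  0.0822]), array([ 0.4874, -0.1956,  0.1248]), array([ 0.486 , -0.1977,  0.1267])]
shift [ -29.9 -171.1   -7.4] az 1.135 tcp [ 0.6416 -0.143   0.1738] head -1.0 tilt [ 0.007 -0.002 -1.   ]
```

```bash
python3 -m inch '[{"x":-4,"y":-20,"z":-6,"ax":0,"ay":0,"az":0.12,"fingers":0},{"x":-8,"y":-45,"z":-6,"ax":0,"ay":0,"az":0.24,"fingers":0},{"x":-12,"y":-70,"z":-6,"ax":0,"ay":0,"az":0.36,"fingers":0},{"x":-16,"y":-95,"z":-6,"ax":0,"ay":0,"az":0.48,"fingers":0},{"x":-20,"y":-120,"z":-6,"ax":0,"ay":0,"az":0.6,"fingers":0},{"x":-24,"y":-145,"z":-6,"ax":0,"ay":0,"az":0.72,"fingers":0},{"x":-29,"y":-170,"z":-6,"ax":0,"ay":0,"az":0.84,"fingers":0},{"x":-29,"y":-170,"z":-6,"ax":0,"ay":0,"az":0.96,"fingers":0}]' 40; python3 to.py .471 -.171 .18 -63
```

```text
t: 11.8
tcp_pos: [0.4632, -0.1679, 0.1741]
orientation: [-3.004, -0.908, 0.008]
ft_force: [0.8, 0.3, -0.3]
gripper_width: 0.0002
gripper_force: 0.0
shift [ 4.8  6.9 -6. ] az 0.116 tcp [ 0.4632 -0.1679  0.1741] head -56.4 tilt [-0.006  0.002 -1.   ]
```

```bash
python3 -m inch '[{"x":5,"y":5,"z":0,"ax":0,"ay":0,"az":0.115,"fingers":0},{"x":5,"y":5,"z":0,"ax":0,"ay":0,"az":0.115,"fingers":0},{"x":5,"y":5,"z":0,"ax":0,"ay":0,"az":0.115,"fingers":0}]' 40 >/dev/null; python3 to.py .471 -.171 .093 -63
python3 - <<'E'
from h import *; from plant import imaging
p=imaging.camera_params("wrist"); im,d=imaging.camera("wrist"); np.savez("pics/w4.npz",im=im,d=d,**p)
cv2.imwrite("pics/w4.png",cv2.convertScaleAbs(im[:,:,::-1],alpha=1.5))
print(pix(p,[.4845,-.1975,.126]),pix(p,[.5515,-.164,.108]))
E
```

```text
shift [-4.3 -0.8 82. ] az 0.011 tcp [ 0.4753 -0.1697  0.175 ] head -62.4 tilt [-0.001  0.    -1.   ]
[364.44559054 267.65726941] [367.13811476 152.82414566]
```

View pics/w4.png

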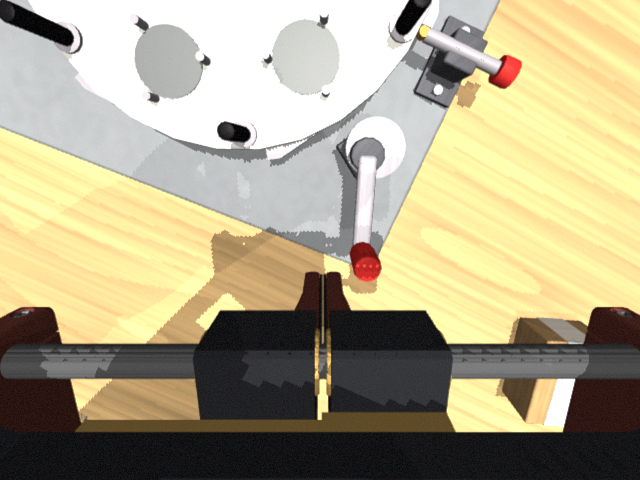

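Knob at (366,262) and pivot at (367,152) both match the predictions, and the shut fingers are just behind the knob. Descend, stepping back slightly.

```bash
python3 -m inch '[{"x":-4,"y":-5,"z":20,"ax":0,"ay":0,"az":0.011,"fingers":0},{"x":-4,"y":-5,"z":50,"ax":0,"ay":0,"az":0.011,"fingers":0},{"x":-4,"y":-5,"z":81,"ax":0,"ay":0,"az":0.011,"fingers":0},{"x":-4,"y":-5,"z":81,"ax":0,"ay":0,"az":0.011,"fingers":0},{"x":-4,"y":-5,"z":81,"ax":0,"ay":0,"az":0.011,"fingers":0}]' 40; python3 to.py .5515 -.164 .093 -63
python3 - <<'E'
import numpy as np
for f in np.arange(.1,1.5,.1):
    c,s=np.cos(f),np.sin(f); print(round(f,2),round(75*(1-c)-24*s,1),round(75*s+24*(1-c),1))
E
```

```text
t: 12.52
tcp_pos: [0.4685, -0.1665, 0.0935]
orientation: [-3.053, -0.731, 0.006]
ft_force: [0.2, -0.1, -0.3]
gripper_width: 0.0003
gripper_force: 0.0
shift [75.2 35.3  0.1] az -0.001 tcp [ 0.4685 -0.1665  0.0935] head -63.1 tilt [-0.004  0.002 -1.   ]
0.1 -2.0 7.6
0.2 -3.3 15.4
0.3 -3.7 23.2
0.4 -3.4 31.1
0.5 -2.3 38.9
0.6 -0.5 46.5
0.7 2.2 54.0
0.8 5.5 61.1
0.9 9.6 67.8
1.0 14.3 74.1
1.1 19.6 80.0
1.2 25.5 85.2
1.3 31.8 89.8
1.4 38.6 93.8
```

```bash
python3 -m inch '[{"x":0,"y":6,"z":0,"ax":0,"ay":0,"az":0,"fingers":0},{"x":0,"y":11,"z":0,"ax":0,"ay":0,"az":0,"fingers":0},{"x":-2,"y":18.6,"z":0,"ax":0,"ay":0,"az":-0.1,"fingers":0},{"x":-3.3,"y":26.4,"z":0,"ax":0,"ay":0,"az":-0.2,"fingers":0},{"x":-3.7,"y":34.2,"z":0,"ax":0,"ay":0,"az":-0.3,"fingers":0},{"x":-3.4,"y":42.1,"z":0,"ax":0,"ay":0,"az":-0.4,"fingers":0},{"x":-2.3,"y":49.9,"z":0,"ax":0,"ay":0,"az":-0.5,"fingers":0},{"x":-2.3,"y":49.9,"z":0,"ax":0,"ay":0,"az":-0.5,"fingers":0}]' 40; python3 to.py .5515 -.164 .093 17
```

```text
t: 13.18
tcp_pos: [0.492, -0.2144, 0.0964]
orientation: [2.776, 1.465, 0.003]
ft_force: [0.8, 0.6, 0.9]
gripper_width: 0.0008
gripper_force: 0.0
shift [75.2 20.7  3.5] az -0.896 tcp [ 0.492  -0.2144  0.0964] head -34.4 tilt [ 0.003 -0.001 -1.   ]
```

```bash
python3 -m inch '[{"x":-2,"y":7.6,"z":3,"ax":0,"ay":0,"az":-0.1,"fingers":0},{"x":-3,"y":15.4,"z":3,"ax":0,"ay":0,"az":-0.2,"fingers":0},{"x":-3.4,"y":23.2,"z":3,"ax":0,"ay":0,"az":-0.3,"fingers":0},{"x":-3,"y":31,"z":3,"ax":0,"ay":0,"az":-0.4,"fingers":0},{"x":-2,"y":38.8,"z":3,"ax":0,"ay":0,"az":-0.5,"fingers":0},{"x":-2,"y":38.8,"z":3,"ax":0,"ay":0,"az":-0.5,"fingers":0}]' 40; python3 to.py .5515 -.164 .093 17
python3 - <<'E'
from h import *; from plant import imaging
p=imaging.camera_params("wrist"); im,d=imaging.camera("wrist"); np.savez("pics/w5.npz",im=im,d=d,**p)
cv2.imwrite("pics/w5.png",cv2.convertScaleAbs(im[:,:,::-1],alpha=1.5))
E
```

```text
t: 13.68
tcp_pos: [0.5224, -0.2374, 0.0929]
orientation: [2.331, 2.103, 0.001]
ft_force: [0.3, 0.4, 1.1]
gripper_width: 0.0009
gripper_force: 0.0
shift [76.  21.4 -0.2] az -0.399 tcp [ 0.5224 -0.2374  0.0929] head -5.9 tilt [ 0.002 -0.001 -1.   ]
```

View pics/w5.png

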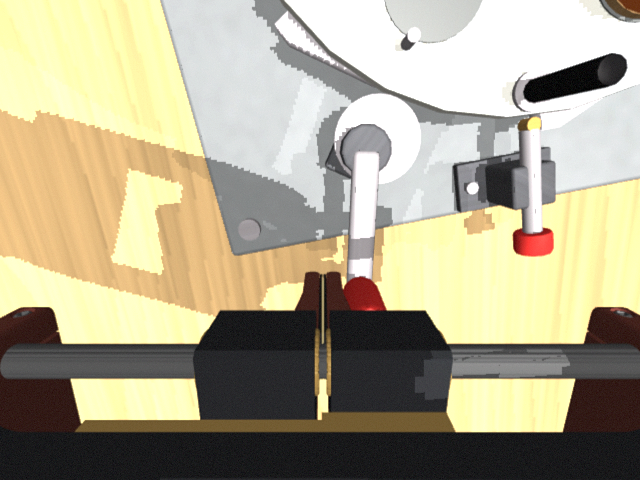

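The lever is following, about 1.0 rad closed, with the knob held against the finger at (362,297). Continue to the stop.

```bash
cat > f.py <<'E'
from h import *; from plant import ctrl
from scipy.spatial.transform import Rotation as R
s=ctrl.get_state(); M=R.from_rotvec(s["orientation"]).as_matrix()
print("t",round(s["t"],2),"tool F",(M.T@s["ft_force"]).round(1),"pivot",(M.T@(np.array([.5515,-.164,.093])-s["tcp_pos"])*1000).round(1),"phi",(np.arctan2(M[1,1],M[0,1])+np.radians(63)).round(3))
E
python3 -m inch '[{"x":-1,"y":4.6,"z":0,"ax":0,"ay":0,"az":-0.06,"fingers":0},{"x":-2,"y":9.2,"z":0,"ax":0,"ay":0,"az":-0.12,"fingers":0},{"x":-2.7,"y":13.8,"z":0,"ax":0,"ay":0,"az":-0.18,"fingers":0},{"x":-3,"y":18.4,"z":0,"ax":0,"ay":0,"az":-0.24,"fingers":0}]' 40 >/dev/null; python3 f.py
python3 -m inch '[{"x":-0.6,"y":3.8,"z":0,"ax":0,"ay":0,"az":-0.05,"fingers":0},{"x":-1,"y":7.6,"z":0,"ax":0,"ay":0,"az":-0.1,"fingers":0}]' 40 >/dev/null; python3 f.py
```

```text
t 14.07 tool F [-2.7 -3.  -1.4] pivot [75.2 23.  -0.6] phi 1.234
t 14.23 tool F [-4.3 -3.9 -1.6] pivot [74.6 22.8 -0.6] phi 1.334
```

```bash
python3 -m inch '[{"x":-0.6,"y":3,"z":0,"ax":0,"ay":0,"az":-0.04,"fingers":0},{"x":-0.6,"y":5,"z":0,"ax":0,"ay":0,"az":-0.06,"fingers":0},{"x":-0.6,"y":5,"z":0,"ax":0,"ay":0,"az":-0.06,"fingers":0}]' 40 >/dev/null; python3 f.py
python3 -m inch '[{"x":0,"y":1,"z":0,"ax":0,"ay":0,"az":-0.01,"fingers":0},{"x":0,"y":2,"z":0,"ax":0,"ay":0,"az":-0.02,"fingers":0},{"x":0,"y":2,"z":0,"ax":0,"ay":0,"az":-0.02,"fingers":0}]' 40 >/dev/null; python3 f.py
```

```text
t 14.48 tool F [-4.4 -4.6 -1.2] pivot [74.3 22.5 -0.7] phi 1.393
t 14.73 tool F [ -6.6 -13.3  -4.2] pivot [74.  23.7 -0.8] phi 1.412
```

```bash
python3 -m inch '[{"x":0,"y":1,"z":0,"ax":0,"ay":0,"az":0,"fingers":0},{"x":0,"y":1,"z":0,"ax":0,"ay":0,"az":0,"fingers":0}]' 40 >/dev/null; python3 f.py
python3 -m inch '[{"x":0,"y":-3,"z":0,"ax":0,"ay":0,"az":0,"fingers":0},{"x":0,"y":-8,"z":0,"ax":0,"ay":0,"az":0,"fingers":0},{"x":0,"y":-14,"z":0,"ax":0,"ay":0,"az":0,"fingers":0},{"x":0,"y":-14,"z":-20,"ax":0,"ay":0,"az":0,"fingers":0},{"x":0,"y":-14,"z":-55,"ax":0,"ay":0,"az":0,"fingers":0},{"x":0,"y":-14,"z":-90,"ax":0,"ay":0,"az":0,"fingers":0},{"x":-40,"y":-30,"z":-100,"ax":0,"ay":0,"az":0,"fingers":0},{"x":-80,"y":-60,"z":-100,"ax":0,"ay":0,"az":0,"fingers":0}]' 40
python3 -m inch '[{"x":-40,"y":-10,"z":0,"ax":0,"ay":0,"az":0,"fingers":0},{"x":-80,"y":-20,"z":0,"ax":0,"ay":0,"az":0,"fingers":0},{"x":-120,"y":-30,"z":0,"ax":0,"ay":0,"az":0,"fingers":0},{"x":-160,"y":-40,"z":0,"ax":0,"ay":0,"az":0,"fingers":0},{"x":-160,"y":-40,"z":0,"ax":0,"ay":0,"az":0,"fingers":0}]' 40
python3 - <<'E'
from h import *; from plant import imaging
p=imaging.camera_params("top"); im,d=imaging.camera("top")
C=np.array([.6415,-.0077])
b=(im.max(2)<40).astype(np.uint8)
n,l,s,ce=cv2.connectedComponentsWithStats(b)
for i in range(1,n):
    q=ray(p,*ce[i],.097)[:2]-C
    if 8<s[i,4]<60 and .12<np.hypot(*q)<.155: print(ce[i].round(1),s[i,4],np.hypot(*q).round(4),((np.degrees(np.arctan2(q[1],q[0]))-35.37)%60).round(2))
c=cv2.resize(np.clip(im[145:335,195:405]*1.6,0,255).astype(np.uint8),None,fx=3,fy=3,interpolation=cv2.INTER_CUBIC)
cv2.imwrite("pics/crop2.png",c[:,:,::-1])
E
```

```text
t 14.9 tool F [ -6.  -15.9  -6.3] pivot [74.  23.5 -0.8] phi 1.412
t: 15.57
tcp_pos: [0.5293, -0.3249, 0.1962]
orientation: [1.835, 2.539, 0.002]
ft_force: [1.7, -1.0, 0.5]
gripper_width: 0.0005
gripper_force: 0.0
t: 15.98
tcp_pos: [0.5373, -0.4956, 0.1918]
orientation: [1.848, 2.535, -0.003]
ft_force: [-1.0, 0.9, 0.9]
gripper_width: 0.0004
gripper_force: 0.0
[319.  186.7] 19 0.1382 54.12
[349.6 228.9] 15 0.1373 53.81
[243.7 238.1] 24 0.1377 54.07
[327.2 277.1] 12 0.1384 53.31
[273.6 281.5] 15 0.1383 53.86
```

View pics/crop2.png

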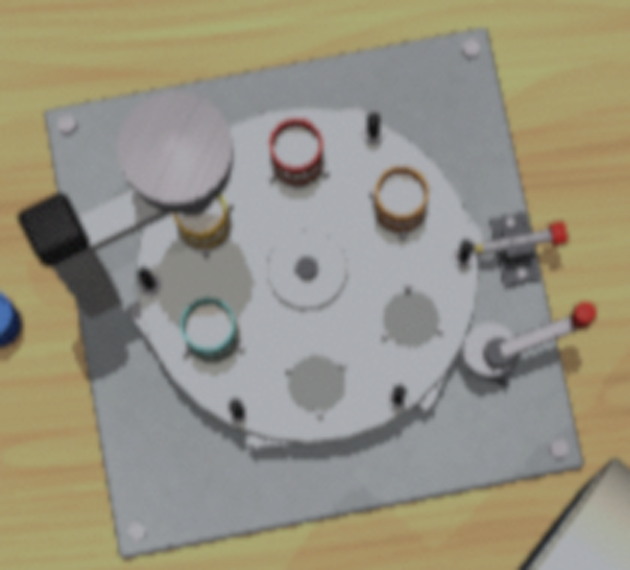

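The dial rests at about 53.9° (0.94 rad), still on its bolt. Yellow is under the nozzle, all four tubs stand, and the clamp is closed with its knob at (584,313). Handing in.

```bash
python3 -c "
from plant import workorder; print(workorder.close_job())"
```

```text
the job is handed in; nothing more can be done
None
```

The job is handed in: I clicked the dial on one station (yellow tub under the nozzle), drew it back onto the bolt at about 0.94 rad, held it over 1 s at about 12.5 N on the peg (roughly 9–10 N at the bolt, estimated), and swung the clamp fully closed with all four tubs still standing.

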